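# Tip a pair of gudgeon pins from the dip cup

### The job

Two pistons need their pins: lift the dip cup by its bar without spilling, hold it low over the parts tray and tip it slowly, lip down, until pins start to roll over the lip, so that two or at most three of the five roll gently into the tray. Then level the cup as slowly and stand it upright on its rubber mat again with the other pins still in it, and let go. The pins are clean and oiled, so do not touch them with the gripper, and leave the other things on the bench alone.

Things in the scene. Friction and masses are not known exactly. Their poses are not given: they have to be found in the camera images.
- cup: Dip cup: open dark sheet-steel cup (3 mm sheet) with a fixed bail over it, on two feet at x = -40 and +40 mm. 150 (x) x 79 (y) x 111 mm, 0.34 kg, about 0.8 kg with its pins. Its floor is a curved trough, inner radius 90 mm about an axis along y 95 mm above the origin; cheeks 36 mm deep, 67 mm apart, close its sides. Origin: centre of its underside; z up; its low lip is on the -x side.
- cup_bar (a point): Centre of the cup's bar, 100 mm above the cup's origin; axes as the cup's. A flat wooden bar, 14 mm thick (x), 22 mm high, 67 mm long (y) between the straps; grip its flat sides from above; nothing lies within 40 mm below it. Turned about this bar, the cup's feet come at most 10 mm lower than when it stands level.
- cup_lip (a point): Middle of the pouring lip: x = -67 mm, 35 mm above the cup's origin (48 degrees round the curved floor from its bottom; the back, on +x, goes to 66 degrees). Roughly faces the robot at the start. As the cup tips lip down, pins roll over the lip: the first two, close together, at about 27 to 33 degrees of tilt, a third near 38, the last beyond 42.
- tray: The parts tray: low open steel tray lined with thin black rubber, fixed, 220 (x) x 170 (y) mm outside, walls 4 mm thick and 26 mm high (rolled rim to 28 mm), floor 4 to 5 mm thick. Origin: centre of its underside on the bench; z up.
- mat: The ribbed black rubber drip mat on which the cup stands, fixed, 200 (x) x 170 (y) mm, 3 mm thick. Origin: centre of its underside; z up.
- pin1: A plain steel gudgeon pin (a short thick tube), 20 mm in diameter and 62 mm long, about 0.09 kg; origin at its centre, its length along its y axis; oiled and slippery, it rolls and slides easily. At the start the five lie side by side across the curved floor of the cup; pin1 is farthest from the lip, pin5 nearest it. They roll out in the order pin5, pin4, pin3...
- pin2: A plain steel gudgeon pin (a short thick tube), 20 mm in diameter and 62 mm long, about 0.09 kg; origin at its centre, its length along its y axis; oiled and slippery, it rolls and slides easily. At the start the five lie side by side across the curved floor of the cup; pin1 is farthest from the lip, pin5 nearest it. They roll out in the order pin5, pin4, pin3...
- pin3: A plain steel gudgeon pin (a short thick tube), 20 mm in diameter and 62 mm long, about 0.09 kg; origin at its centre, its length along its y axis; oiled and slippery, it rolls and slides easily. At the start the five lie side by side across the curved floor of the cup; pin1 is farthest from the lip, pin5 nearest it. They roll out in the order pin5, pin4, pin3...
- pin4: A plain steel gudgeon pin (a short thick tube), 20 mm in diameter and 62 mm long, about 0.09 kg; origin at its centre, its length along its y axis; oiled and slippery, it rolls and slides easily. At the start the five lie side by side across the curved floor of the cup; pin1 is farthest from the lip, pin5 nearest it. They roll out in the order pin5, pin4, pin3...
- pin5: A plain steel gudgeon pin (a short thick tube), 20 mm in diameter and 62 mm long, about 0.09 kg; origin at its centre, its length along its y axis; oiled and slippery, it rolls and slides easily. At the start the five lie side by side across the curved floor of the cup; pin1 is farthest from the lip, pin5 nearest it. They roll out in the order pin5, pin4, pin3...
- piston_a: An aluminium piston 78 mm in diameter, 56 mm high, standing on its skirt; a bystander, to be left alone. Origin on its underside.
- piston_b: A second piston like the first; a bystander, to be left alone. Origin on its underside.
- spanner: A steel spanner 180 mm long lying between mat and tray, along x; a bystander, to be left alone. Origin on its underside.
- mug: A white mug 80 mm wide, 95 mm high; a bystander, to be left alone. Origin on its underside.
- oil: A white plastic bottle 68 mm wide, 190 mm high; a bystander, to be left alone. Origin on its underside.
- tin: A plain metal can 84 mm wide, 90 mm high; a bystander, to be left alone. Origin on its underside.
Mind the look-alikes: they are no part of the job. What is shaped like the cup but red is not meant.

How it is judged:
By the outcome, as a careful person would: the job done as asked, in the order asked, and still so for the second after the job is handed in, with the robot touching nothing.
It also fails if it takes over 64 s, if anything falls off the work surface, if the arm or the gripper's body presses on something with over 40 N, if the wrist force passes 120 N, or if a joint passes its speed limit or range.

### The arm

A 6-joint arm with a two-finger parallel gripper is mounted at the origin on the work surface. World frame = base frame: x ahead of the robot, y to its left, z up, the work surface at z = 0. Lengths are in m, angles in degrees, forces in N, time in s.
With the tool pointing down it reaches from about 0.3 to 0.75 m from the base axis. Payload 8.5 kg.
Tool frame: the origin (TCP) lies at the very end of the fingers, on their centre line; the grasp point (between the pads) lies 19 mm behind it; z points along the fingers, y is the direction in which the jaws open and shut (so a half turn about z gives the same grasp; the last joint's range is limited). The gripper opens to 85 mm and grips with 20 to 120 N. Pads are 22 mm wide; open, the fingers measure 114 mm over their backs; the gripper's body (76 mm by 85 mm) begins 54 mm behind the grasp point. The pads swing forward as they close: fully open they stand 13 mm farther back than shut.
Start: joints at [60.258, 21.807, 74.336, -0, 83.858, -12.336], TCP at [0.165, 0.525, 0.231] pointing down, gripper open.
Joint ranges: [-178.18, 178.18], [-50.72, 133.34], [12.68, 142.11], [-81.47, 261.47], [9.98, 163.14], [-165.26, 165.26]. Speed limits (degrees/s): [136.94, 136.94, 180, 180, 180, 180].

### API

Orientations are given as a 3x3 rotation matrix whose columns are the frame's x, y, z axes.
In Python, from rig import status, vision, env gives the robot as it stands.
- The arm moves only by the tool send_rows, never from a script. Its argument "targets" is a list of rows, each a list of 7 numbers: the shift along the tool's x, y, z in units of 50 mm (1.0 is 50 mm), then the turn, a rotation vector about the tool's x, y, z in units of 8 degrees (1.0 is 8 degrees), then the finger opening in mm, from 0 to 85.4. A call has 1 to 5 rows; each row is the pose to reach, as a shift and turn from the pose commanded when the call began, along the tool's axes at that moment; what a row does not reach only later rows make up. A row lasts 1/8 s, in which the tool goes at most 62.5 mm and 10.7 degrees, less where a joint would pass 70% of its speed; a pose out of reach is approached as far as the arm can. A call with a gripper value outside its range is refused whole. The fingers move at their own pace and stop on an object; "grip_force" is the grip in N (left out, the last holds). Time passes only in rows, so rows that repeat a pose let the fingers close. It gives the time, the measured TCP pose, the force and the opening at its end, in the units of the state.
- status.observe(): the state, without advancing time (a new reading comes with each control period).
- vision.get_image(name): name is "side" or "top" or "wrist"; returns (picture, depth): 480x640x3 uint8, red, green, blue; 480x640 float32, m along the optical axis (not along the pixel's ray), 0 where there is no reading.
- vision.camera_model(name): a dict with "camera_matrix" (3x3 intrinsics, pixels), "view" (4x4, takes a point from world to camera coordinates); the wrist camera has in their place "T_tool_cam" (4x4, takes a point from camera to tool coordinates, whose origin is the TCP and whose axes are the flange's). Camera axes: x right, y down, z forward; pixel columns grow to the right and rows downward; lengths in m; the calibration is good to about 2 mm. The wrist camera is an equidistant fisheye: a pixel r from the principal point sees the ray r / f radians off the axis. A picture is of the moment at which its call begins: read the wrist's pose just before it. camera_model takes no time and is no camera call.
- env.close_job(): hands the job in, once; it reports no verdict.
Trained networks look in the newest picture that a camera, given by its name, has taken for a name from the list of things; names that differ only in an ending like _2 or _b are one class to them, and where a whole thing is asked for, a point or a joint stands for the part that bears it (a point fixed in the world has none). Each returns a list of dicts, best first, with "p" (0 to 1); they miss things now and then, are a little off and sometimes report something else, mostly with a low value. They report only what shows in the picture. A call takes as long as a camera call. They do not tell look-alikes from the thing itself.
- vision.masks_of(camera, label): "pixels" (480x640 bool, what is visible of it) and "extent" ([left, top, right, bottom] in pixels, round what is visible of it).
The state is a dict: "time_s": time; "q": joint angles; "qvel": joint speeds; "joint_efforts": joint torques, N m; "position": TCP position; "tool_rot": TCP orientation; "ft_force": force on the tool from outside, world axes, zero at the start; "wrist_torque": the same for the moment, N m; "grip_width": finger opening in m.
Only numpy, scipy, OpenCV 4.12 (cv2) and the standard library are available. Lean on these libraries where they do the work, as an engineer would, in place of code of your own. Each camera call takes 0.05 s, during which the arm holds its last target.

## Working session

There is one attempt and no reset: what is moved stays moved. The work goes in short steps, Python scripts to look and compute and a tool call to move; the robot and the scene stay as the last step left them, time stands still between calls to the robot, and variables do not carry over. Pictures are saved under pics/ and viewed, and the job is handed in when it is done.

Besides the shell and the picture viewer there is one more tool, called after "Emit:" by a JSON object that holds its "name" and its "arguments", one argument or row to a line. send_rows: Moves the arm, as the interface text tells. Its arguments: {"type":"object","properties":{"targets":{"type":"array","items":{"type":"array","items":{"type":"number"}}},"grip_force":{"type":"number"}},"required":["targets"]}

```bash
ls; mkdir -p pics; cat > h.py <<'E'
import numpy as np, cv2
from rig import status, vision, env
def snap(n,fn):
    im,d=vision.get_image(n); cv2.imwrite(f'pics/{fn}.png',im[:,:,::-1]); np.savez(f'pics/{fn}.npz',im=im,d=d); return im,d
def world(n,d):
    m=vision.camera_model(n);K=np.array(m['camera_matrix']);V=np.array(m['view'])
    v,u=np.mgrid[0:480,0:640]
    P=np.stack([(u-K[0,2])/K[0,0]*d,(v-K[1,2])/K[1,1]*d,d],-1)
    W=(P-V[:3,3])@V[:3,:3]
    W[d<=0]=np.nan
    return W
E
python3 - <<'E'
from h import *
s=status.observe();print(s)
for n in ['side','top','wrist']:
    im,d=snap(n,n+'0')
for n in ['side','top']:
    m=vision.camera_model(n);print(n,m)
E
```

```text
pics
{'time_s': 0.0, 'q': array([ 6.02590842e+01,  2.18422640e+01,  7.43843978e+01, -6.03851247e-04,
        8.38584115e+01, -1.23362328e+01]), 'qvel': array([-0.06427553, -0.01604835,  0.06170678, -0.04569067,  0.03877659,
       -0.03777878]), 'joint_efforts': array([ 1.29403314e-03, -4.48472750e+01, -2.31279552e+01, -7.96737004e-05,
        4.77056281e-03,  1.73741870e-05]), 'position': array([0.16437707, 0.52455817, 0.23070194]), 'tool_rot': array([[-9.54216112e-01,  2.99117173e-01, -7.27483200e-04],
       [ 2.99117900e-01,  9.54215283e-01, -1.29442323e-03],
       [ 3.06991371e-04, -1.45276275e-03, -9.99998898e-01]]), 'ft_force': array([ 0.18227027,  0.03178064, -0.79431466]), 'wrist_torque': array([-0.02181529,  0.02633959,  0.06996469]), 'grip_width': 0.08556003011963077}
side {'camera_matrix': array([[433.70824115,   0.        , 311.32566432],
       [  0.        , 433.70824115, 241.50272591],
       [  0.        ,   0.        ,   1.        ]]), 'view': array([[-0.99538339, -0.09339364,  0.02212566,  0.53339851],
       [-0.07848284,  0.65931529, -0.74775918,  0.10454072],
       [ 0.05524817, -0.74604355, -0.66360128,  1.03144788],
       [ 0.        ,  0.        ,  0.        ,  1.        ]])}
top {'camera_matrix': array([[561.22131515,   0.        , 314.32963654],
       [  0.        , 561.22131515, 238.64126862],
       [  0.        ,   0.        ,   1.        ]]), 'view': array([[ 0.02156165, -0.99975216,  0.00554171, -0.00309277],
       [-0.99045299, -0.02211532, -0.13606541,  0.54400484],
       [ 0.13615424, -0.00255501, -0.99068436,  1.68507556],
       [ 0.        ,  0.        ,  0.        ,  1.        ]])}
```

View pics/top0.png

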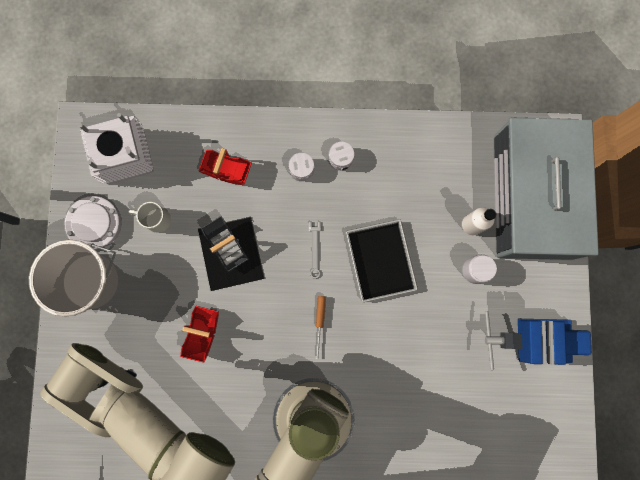

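View pics/side0.png

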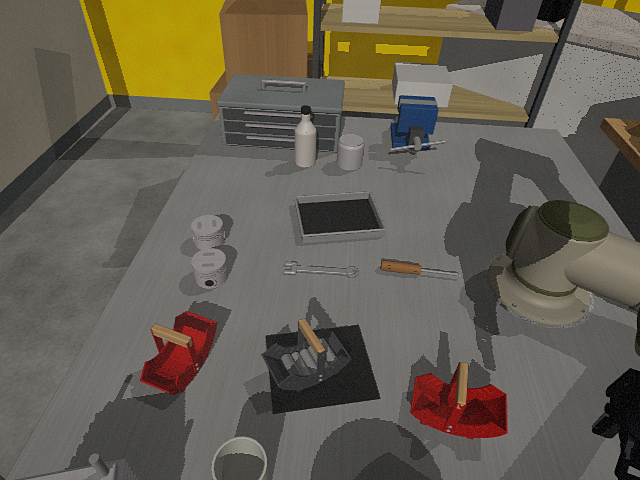

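View pics/wrist0.png

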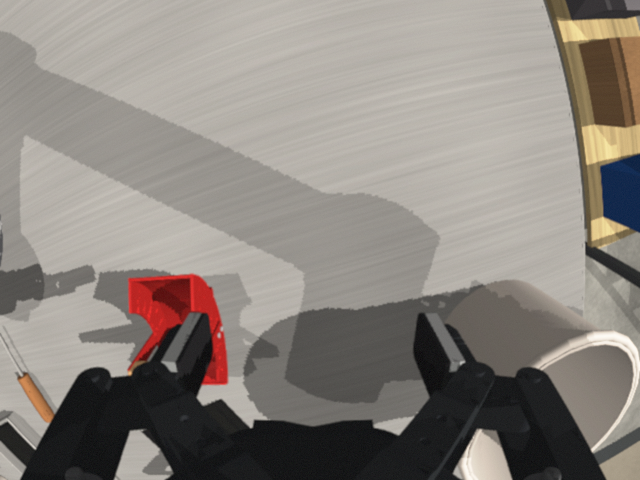

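The dark cup stands on the mat at top (227,246), with its bar at (222,243). The tray is at (382,260), the spanner at (316,248) and red look-alikes at (225,167) and (199,335). Next I'll measure them.

```bash
python3 - <<'E'
from h import *
for n in ['top','side']:
    im,d=snap(n,n+'1'); W=world(n,d)
    for l in ['cup','cup_bar','tray','mat','spanner','pin1']:
        for r in vision.masks_of(n,l)[:5]:
            m=r['pixels'];P=W[m];P=P[~np.isnan(P[:,0])]
            if len(P)==0: continue
            print(n,l,round(r['p'],2),np.round(r['extent']),m.sum(),'med',np.round(np.median(P,0),4),'lo',np.round(np.percentile(P,2,0),3),'hi',np.round(np.percentile(P,98,0),3),'rgb',im[m].mean(0).round())
    # top-down rects
    # wood bar near cup
    hsv=cv2.cvtColor(im,cv2.COLOR_RGB2HSV)
    wood=(hsv[...,0]>8)&(hsv[...,0]<25)&(hsv[...,1]>80)&(hsv[...,2]>90)
    c=(abs(W[...,0]-.5)<.12)&(abs(W[...,1]-.26)<.15)&(W[...,2]>.08)&(W[...,2]<.14)&wood
    P=W[c]; print(n,'bar',len(P),np.median(P,0),P.min(0),P.max(0))
    zt=np.percentile(P[:,2],95)
    r=cv2.minAreaRect((P[:,:2]*1000).astype(np.float32));print(r)
    top=P[P[:,2]>zt-.004];r=cv2.minAreaRect((top[:,:2]*1000).astype(np.float32));print('topface',zt,len(top),r)
E
```

```text
top cup 0.91 [204. 214. 247. 273.] 712 med [0.5306 0.2967 0.042 ] lo [0.448 0.221 0.014] hi [0.595 0.344 0.117] rgb [71. 63. 53.]
top cup 0.69 [181. 305. 221. 362.] 1455 med [0.2531 0.3472 0.0234] lo [ 0.176  0.3   -0.   ] hi [0.325 0.39  0.112] rgb [119.  34.  28.]
top cup 0.58 [199. 148. 256. 184.] 1270 med [0.765  0.2935 0.0244] lo [ 0.714  0.22  -0.002] hi [0.81  0.366 0.114] rgb [149.  41.  33.]
top cup_bar 0.85 [180. 303. 220. 359.] 1412 med [0.2531 0.348  0.0235] lo [0.178 0.3   0.   ] hi [0.323 0.39  0.113] rgb [119.  33.  27.]
top cup_bar 0.84 [201. 218. 249. 270.] 778 med [0.5413 0.2942 0.041 ] lo [0.45  0.225 0.005] hi [0.596 0.347 0.117] rgb [71. 63. 54.]
top cup_bar 0.59 [196. 147. 252. 183.] 1289 med [0.7668 0.2933 0.0243] lo [ 0.714  0.22  -0.002] hi [0.813 0.366 0.114] rgb [149.  42.  34.]
top tray 0.96 [347. 218. 417. 298.] 4170 med [ 0.4846 -0.2004  0.0049] lo [ 0.374 -0.294 -0.005] hi [ 0.597 -0.106  0.03 ] rgb [44. 43. 41.]
top mat 0.77 [197. 220. 264. 291.] 2275 med [0.4693 0.2464 0.002 ] lo [ 0.396  0.176 -0.006] hi [0.602 0.36  0.011] rgb [23. 22. 21.]
top span
[... 2436 characters left out ...]
149 0.2799 0.0257] lo [0.498 0.257 0.02 ] hi [0.532 0.316 0.057] rgb [96. 94. 91.]
side pin1 0.62 [294. 352. 309. 372.] 222 med [0.5298 0.2915 0.0286] lo [0.512 0.266 0.02 ] hi [0.546 0.312 0.035] rgb [80. 78. 76.]
side pin1 0.42 [261. 319. 352. 392.] 2869 med [0.5202 0.2921 0.0422] lo [0.447 0.222 0.004] hi [0.593 0.35  0.114] rgb [64. 60. 55.]
side bar 370 [0.51321714 0.28449339 0.11243299] [0.48706782 0.24636818 0.09475548] [0.53740587 0.31535646 0.1161841 ]
((512.5443725585938, 281.7513732910156), (13.830702781677246, 77.35356140136719), 33.282012939453125)
topface 0.11476816851566735 261 ((512.5093383789062, 281.5286865234375), (13.830867767333984, 77.01438903808594), 33.03742980957031)
```

```bash
python3 - <<'E'
from h import *
for n in ['top','side']:
    im,d=snap(n,n+'2'); W=world(n,d)
    vision.get_image(n)
    r=vision.masks_of(n,'tray')[0]; m=r['pixels']
    P=W[m];P=P[(~np.isnan(P[:,0]))]; Q=P[P[:,2]>.02]
    rc=cv2.minAreaRect((Q[:,:2]*1000).astype(np.float32));print(n,'tray',rc, len(Q),Q[:,2].max())
    Q=P[P[:,2]<.01];rc=cv2.minAreaRect((Q[:,:2]*1000).astype(np.float32));print(n,'floor',rc)
    a=np.radians(33);X=np.array([np.cos(a),np.sin(a)]);Y=np.array([-X[1],X[0]])
    c=np.array([.5135,.280])
    m=(W[...,2]>.0)&(np.hypot(W[...,0]-c[0],W[...,1]-c[1])<.11)
    P=W[m];u=(P[:,:2]-c)@X;v=(P[:,:2]-c)@Y
    for lo in range(-100,100,10):
        k=(u*1000>=lo)&(u*1000<lo+10)&(abs(v)<.05)
        if k.sum()>3:
            k2=k&(P[:,2]>.012); print(lo,k.sum(),'zmed %.3f zmax %.3f'%(np.median(P[k,2]),P[k,2].max()),'v',np.round(np.percentile(v[k2],[3,97]) if k2.sum()>3 else 0,3))
    # wood bar fit: PCA yaw on top face
    hsv=cv2.cvtColor(im,cv2.COLOR_RGB2HSV)
    wood=(hsv[...,0]>8)&(hsv[...,0]<25)&(hsv[...,1]>80)
    k=m&wood&(W[...,2]>.108);B=W[k][:,:2];mu=B.mean(0);e,V=np.linalg.eigh(np.cov((B-mu).T));v=V[:,1];print('bar',len(B),mu,np.degrees(np.arctan2(v[1],v[0]))%180)
    cv2.imwrite(f'pics/{n}zoom.png',cv2.resize(im[190:300,180:440] if n=='top' else im[300:430,230:400],None,fx=3 if n=='top' else 4,fy=3 if n=='top' else 4,interpolation=cv2.INTER_CUBIC)[:,:,::-1])
E
```

```text
top tray ((484.1824035644531, -198.12451171875), (224.021240234375, 175.1218719482422), 13.777703285217285) 431 0.036829132814070804
top floor ((485.9554748535156, -200.0489044189453), (214.1468505859375, 161.97445678710938), 13.546262741088867)
-100 68 zmed 0.004 zmax 0.013 v 0
-90 73 zmed 0.004 zmax 0.011 v 0
-80 64 zmed 0.004 zmax 0.015 v 0
-70 113 zmed 0.030 zmax 0.053 v [-0.038  0.033]
-60 89 zmed 0.026 zmax 0.058 v [-0.038  0.032]
-50 116 zmed 0.030 zmax 0.064 v [-0.038  0.031]
-40 89 zmed 0.035 zmax 0.056 v [-0.038  0.031]
-30 91 zmed 0.027 zmax 0.053 v [-0.037  0.031]
-20 84 zmed 0.026 zmax 0.048 v [-0.038  0.032]
-10 200 zmed 0.047 zmax 0.121 v [-0.041  0.034]
0 131 zmed 0.065 zmax 0.123 v [-0.04   0.033]
10 8 zmed 0.003 zmax 0.007 v 0
20 63 zmed 0.028 zmax 0.053 v [-0.038  0.033]
30 104 zmed 0.034 zmax 0.058 v [-0.037  0.032]
40 84 zmed 0.033 zmax 0.071 v [-0.038  0.033]
50 93 zmed 0.025 zmax 0.085 v [-0.038  0.032]
60 110 zmed 0.033 zmax 0.074 v [-0.038  0.032]
70 121 zmed 0.045 zmax 0.074 v [-0.036  0.032]
80 66 zmed 0.057 zmax 0.067 v [-0.037  0.032]
90 18 zmed 0.005 zma
[... 556 characters left out ...]
.038]
-40 234 zmed 0.036 zmax 0.058 v [-0.033  0.038]
-30 124 zmed 0.026 zmax 0.051 v [0.011 0.038]
-20 170 zmed 0.024 zmax 0.045 v [-0.033  0.038]
-10 437 zmed 0.056 zmax 0.116 v [-0.036  0.041]
0 674 zmed 0.069 zmax 0.116 v [-0.036  0.041]
10 233 zmed 0.028 zmax 0.044 v [-0.033  0.038]
20 250 zmed 0.029 zmax 0.050 v [-0.034  0.039]
30 259 zmed 0.036 zmax 0.056 v [-0.033  0.038]
40 321 zmed 0.034 zmax 0.071 v [-0.033  0.039]
50 318 zmed 0.030 zmax 0.077 v [-0.033  0.039]
60 311 zmed 0.037 zmax 0.075 v [-0.033  0.039]
70 349 zmed 0.005 zmax 0.069 v [-0.033  0.039]
80 254 zmed 0.003 zmax 0.064 v [-0.031  0.039]
90 127 zmed 0.001 zmax 0.004 v 0
bar 296 [0.51203782 0.28374886] 123.8193781793807
```

View pics/topzoom.png

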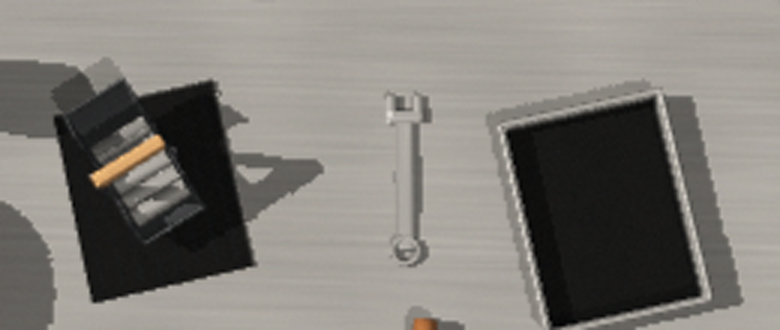

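View pics/sidezoom.png

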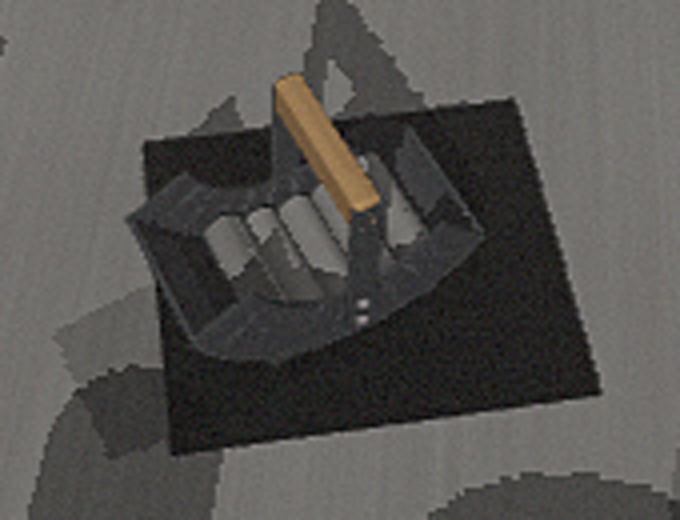

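```bash
cat >> h.py <<'E'
from scipy.spatial.transform import Rotation as Ro
def pose(yaw,tilt=0):
    a=np.radians(yaw);y=np.array([np.cos(a),np.sin(a),0]);z=np.array([0,0,-1.]);x=np.cross(y,z)
    R=np.stack([x,y,z],1)
    return R@Ro.from_rotvec([-np.radians(tilt),0,0]).as_matrix()
def cmd(p,R,s=None):
    s=s or status.observe()
    R0=s['tool_rot'];d=R0.T@(np.array(p)-s['position'])/.05
    r=Ro.from_matrix(R0.T@R).as_rotvec(degrees=True)/8
    return np.round(np.r_[d,r],3)
E
python3 - <<'E'
from h import *
print(cmd([.5135,.281,.19],pose(33.5)))
P=[];V=vision.camera_model('side');K=V['camera_matrix'];T=V['view']
for u,v in [(265.7,335),(358.7,325),(380,398.7),(272.5,413.7)]:
    r=T[:3,:3].T@np.linalg.inv(K)@[u,v,1];o=-T[:3,:3].T@T[:3,3];t=(.003-o[2])/r[2];P.append((o+t*r)[:2])
P=np.array(P);print(P,P.mean(0),cv2.minAreaRect((P*1000).astype(np.float32)))
E
```

```text
[-8.119 -2.565  0.826  0.    -0.     4.887]
[[0.61148545 0.21325904]
 [0.41844864 0.16587085]
 [0.37709453 0.33125653]
 [0.57010754 0.38061147]] [0.49428404 0.27274947] ((494.0998229980469, 273.0269775390625), (199.21702575683594, 172.39190673828125), 13.88786506652832)
```

Emit:
{"name": "send_rows", "arguments": {
  "targets": [
    [-0.8,-0.25,0.05,0,0,0.5,85],
    [-1.8,-0.57,0.1,0,0,1.1,85],
    [-2.8,-0.9,0.2,0,0,1.7,85],
    [-3.8,-1.2,0.3,0,0,2.3,85],
    [-4.8,-1.5,0.4,0,0,2.9,85]
  ],
  "grip_force": 70
}}

```text
time_s: 1.78
position: [0.3724, 0.3804, 0.2113]
tool_rot: [[-0.757, 0.653, 0.0], [0.653, 0.757, 0.0], [-0.0, 0.0, -1.0]]
ft_force: [0.4, 0.3, -0.2]
grip_width: 0.0852
```

```bash
python3 - <<'E'
from h import *
print(cmd([.5135,.281,.19],pose(33.5)))
E
```

```text
[-3.435e+00  3.370e-01  4.270e-01  3.000e-03  0.000e+00  1.967e+00]
```

Emit:
{"name": "send_rows", "arguments": {
  "targets": [
    [-0.9,0.09,0.1,0,0,0.5,85],
    [-1.8,0.18,0.2,0,0,1.0,85],
    [-2.6,0.25,0.3,0,0,1.5,85],
    [-3.2,0.32,0.4,0,0,1.85,85],
    [-3.435,0.337,0.427,0,0,1.967,85]
  ]
}}

```text
time_s: 2.4
position: [0.5134, 0.2815, 0.1895]
tool_rot: [[-0.553, 0.833, -0.001], [0.833, 0.553, -0.0], [0.0, -0.001, -1.0]]
ft_force: [0.4, 1.1, -0.7]
grip_width: 0.0851
```

```bash
python3 - <<'E'
from h import *
print(cmd([.5135,.281,.085],pose(33.5)))
im,d=snap('wrist','wrist3');snap('side','side3');s=status.observe();print(s['position'])
E
```

```text
[-1.000e-02 -2.000e-03  2.089e+00 -5.000e-03 -1.000e-03  6.000e-03]
[0.51273368 0.28211106 0.18974215]
```

View pics/wrist3.png

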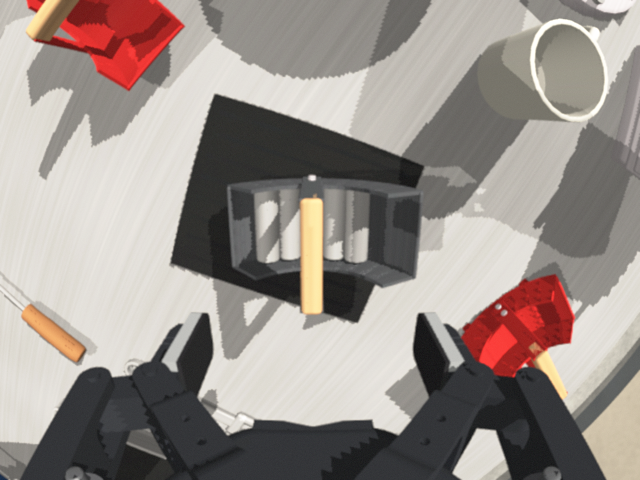

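View pics/side3.png

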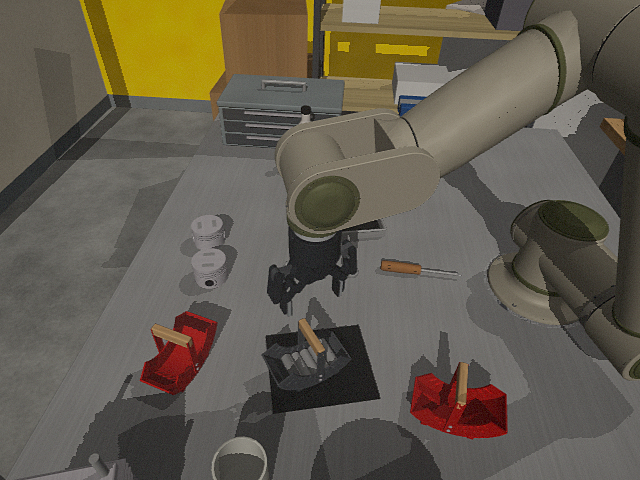

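The bar stands vertical in the wrist view at u≈312, midway between the pads, so the yaw is right. I'll check it metrically.

```bash
python3 - <<'E'
from h import *
m=vision.camera_model('wrist');K=np.array(m['camera_matrix']);T=np.array(m['T_tool_cam'])
z=np.load('pics/wrist3.npz');im,d=z['im'],z['d']
v,u=np.mgrid[0:480,0:640];dx=(u-K[0,2])/K[0,0];dy=(v-K[1,2])/K[1,1];r=np.hypot(dx,dy)+1e-9
ray=np.stack([np.sin(r)*dx/r,np.sin(r)*dy/r,np.cos(r)],-1);P=ray/ray[...,2:]*d[...,None]
Q=P@T[:3,:3].T+T[:3,3]
hsv=cv2.cvtColor(im,cv2.COLOR_RGB2HSV)
k=(hsv[...,0]>8)&(hsv[...,0]<25)&(hsv[...,1]>80)&(d>0);k[:190]=0;k[330:]=0;k[:,:290]=0;k[:,335:]=0
B=Q[k];print(len(B),np.median(B,0),np.percentile(B,2,0),np.percentile(B,98,0))
rc=cv2.minAreaRect((B[:,:2]*1000).astype(np.float32));print(rc)
s=status.observe();c=np.array([rc[0][0]/1000,rc[0][1]/1000,np.percentile(B[:,2],5)]);print(c,s['position']+s['tool_rot']@c)
E
```

```text
2593 [-0.00179732 -0.0003784   0.07519405] [-0.06641018 -0.01018803  0.07365508] [0.03605603 0.00972189 0.18550852]
((-33.18412780761719, -1.2246627807617188), (23.280956268310547, 140.57244873046875), 89.31259155273438)
[-0.03318413 -0.00122466  0.07397358] [0.53005733 0.25379578 0.11576301]
```

Emit:
{"name": "send_rows", "arguments": {
  "targets": [
    [-0.02,0,0.4,0,0,0,85],
    [-0.03,0,0.9,0,0,0,85],
    [-0.03,0,1.4,0,0,0,85],
    [-0.03,0,1.85,0,0,0,85],
    [-0.03,0,2.1,0,0,0,85]
  ]
}}

```text
time_s: 3.12
position: [0.5122, 0.282, 0.0844]
tool_rot: [[-0.556, 0.831, -0.001], [0.831, 0.556, -0.0], [0.0, -0.001, -1.0]]
ft_force: [0.6, -0.0, 0.0]
grip_width: 0.0852
```

Emit:
{"name": "send_rows", "arguments": {
  "targets": [
    [0,0,0,0,0,0,60],
    [0,0,0,0,0,0,35],
    [0,0,0,0,0,0,20],
    [0,0,0,0,0,0,10],
    [0,0,0,0,0,0,5]
  ],
  "grip_force": 70
}}

```text
time_s: 3.75
position: [0.5129, 0.2809, 0.0855]
tool_rot: [[-0.554, 0.832, -0.001], [0.832, 0.554, -0.001], [-0.0, -0.001, -1.0]]
ft_force: [-3.1, -2.6, 5.5]
grip_width: 0.0131
```

Emit:
{"name": "send_rows", "arguments": {
  "targets": [
    [0,0,0,0,0,0,0],
    [0,0,0,0,0,0,0],
    [0,0,0,0,0,0,0]
  ]
}}

```text
time_s: 4.12
position: [0.5129, 0.2809, 0.0855]
tool_rot: [[-0.554, 0.832, -0.001], [0.832, 0.554, -0.001], [-0.0, -0.001, -1.0]]
ft_force: [-4.5, -2.2, 5.7]
grip_width: 0.0128
```

Emit:
{"name": "send_rows", "arguments": {
  "targets": [
    [0,0,-0.05,0,0,0,0],
    [0,0,-0.15,0,0,0,0],
    [0,0,-0.3,0,0,0,0],
    [0,0,-0.47,0,0,0,0],
    [0,0,-0.65,0,0,0,0]
  ]
}}

```text
time_s: 4.75
position: [0.5133, 0.2812, 0.1182]
tool_rot: [[-0.554, 0.832, 0.0], [0.832, 0.554, 0.0], [-0.0, 0.0, -1.0]]
ft_force: [0.2, -0.3, -7.6]
grip_width: 0.0133
```

Emit:
{"name": "send_rows", "arguments": {
  "targets": [
    [0,0,-0.18,0,0,0,0],
    [0,0,-0.36,0,0,0,0],
    [0,0,-0.54,0,0,0,0],
    [0,0,-0.68,0,0,0,0],
    [0,0,-0.75,0,0,0,0]
  ]
}}

```text
time_s: 5.38
position: [0.5133, 0.2812, 0.1555]
tool_rot: [[-0.554, 0.832, 0.0], [0.832, 0.554, 0.0], [-0.0, 0.0, -1.0]]
ft_force: [0.3, 0.3, -7.1]
grip_width: 0.0128
```

```bash
python3 - <<'E'
from h import *
snap('side','side4');s=status.observe();print(s['position'],s['ft_force'],s['wrist_torque'],s['q'])
print(cmd([.494,-.195,.155],pose(13.7)))
E
```

```text
[0.51343899 0.28125182 0.15565135] [ 0.50299011 -0.0894983  -8.09713176] [-0.02143116 -0.01342392 -0.01520723] [ 1.71340265e+01  2.88705308e+01  7.55823155e+01  1.42156182e-03
  7.55048150e+01 -1.65239384e+01]
[-7.713e+00 -5.603e+00  1.000e-02  5.000e-03  0.000e+00  2.495e+00]
```

View pics/side4.png

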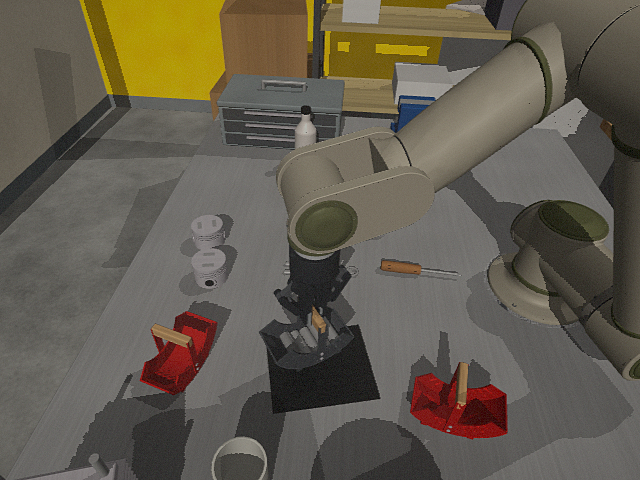

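Emit:
{"name": "send_rows", "arguments": {
  "targets": [
    [-0.05,-0.035,0,0,0,0.02,0],
    [-0.2,-0.13,0,0,0,0.06,0],
    [-0.4,-0.27,0,0,0,0.12,0],
    [-0.65,-0.44,0,0,0,0.2,0],
    [-0.95,-0.64,0,0,0,0.3,0]
  ]
}}

```text
time_s: 6.05
position: [0.5129, 0.2226, 0.155]
tool_rot: [[-0.518, 0.855, 0.0], [0.855, 0.518, -0.0], [-0.0, -0.0, -1.0]]
ft_force: [-0.2, -0.1, -8.1]
grip_width: 0.0126
```

```bash
python3 - <<'E'
from h import *
print(cmd([.511,-.192,.155],pose(13.7)))
E
```

```text
[-7.073e+00 -4.329e+00  1.000e-03 -0.000e+00  1.000e-03  2.187e+00]
```

Emit:
{"name": "send_rows", "arguments": {
  "targets": [
    [-0.32,-0.196,0,0,0,0.1,0],
    [-0.64,-0.392,0,0,0,0.2,0],
    [-0.96,-0.588,0,0,0,0.3,0],
    [-1.28,-0.784,0,0,0,0.4,0],
    [-1.6,-0.98,0,0,0,0.5,0]
  ]
}}

```text
time_s: 6.68
position: [0.5126, 0.1288, 0.155]
tool_rot: [[-0.457, 0.889, 0.0], [0.889, 0.457, 0.0], [-0.0, 0.0, -1.0]]
ft_force: [-0.2, 0.7, -8.5]
grip_width: 0.0128
```

```bash
python3 - <<'E'
from h import *
print(cmd([.511,-.192,.155],pose(13.7)))
E
```

```text
[-5.692e+00 -2.961e+00  0.000e+00  1.000e-03  0.000e+00  1.687e+00]
```

Emit:
{"name": "send_rows", "arguments": {
  "targets": [
    [-0.33,-0.172,0,0,0,0.1,0],
    [-0.66,-0.344,0,0,0,0.2,0],
    [-0.99,-0.516,0,0,0,0.3,0],
    [-1.32,-0.688,0,0,0,0.4,0],
    [-1.65,-0.86,0,0,0,0.5,0]
  ]
}}

```text
time_s: 7.3
position: [0.5121, 0.0358, 0.155]
tool_rot: [[-0.394, 0.919, 0.0], [0.919, 0.394, 0.0], [-0.0, 0.0, -1.0]]
ft_force: [-0.2, 0.2, -8.7]
grip_width: 0.0129
```

```bash
python3 - <<'E'
from h import *
print(cmd([.511,-.192,.155],pose(13.7)))
E
```

```text
[-4.179 -1.817 -0.     0.     0.     1.188]
```

Emit:
{"name": "send_rows", "arguments": {
  "targets": [
    [-0.34,-0.148,0,0,0,0.1,0],
    [-0.68,-0.296,0,0,0,0.2,0],
    [-1.02,-0.444,0,0,0,0.3,0],
    [-1.36,-0.592,0,0,0,0.4,0],
    [-1.7,-0.74,0,0,0,0.5,0]
  ]
}}

```text
time_s: 7.92
position: [0.5117, -0.0569, 0.155]
tool_rot: [[-0.329, 0.944, 0.0], [0.944, 0.329, 0.0], [0.0, 0.0, -1.0]]
ft_force: [-0.5, -0.1, -8.0]
grip_width: 0.0131
```

```bash
python3 - <<'E'
from h import *
print(cmd([.511,-.192,.155],pose(13.7)))
E
```

```text
[-2.548 -0.903 -0.     0.    -0.     0.688]
```

Emit:
{"name": "send_rows", "arguments": {
  "targets": [
    [-0.33,-0.117,0,0,0,0.09,0],
    [-0.65,-0.23,0,0,0,0.18,0],
    [-0.95,-0.337,0,0,0,0.26,0],
    [-1.23,-0.436,0,0,0,0.33,0],
    [-1.5,-0.53,0,0,0,0.4,0]
  ]
}}

```text
time_s: 8.55
position: [0.5114, -0.1361, 0.1549]
tool_rot: [[-0.276, 0.961, -0.0], [0.961, 0.276, 0.0], [0.0, -0.0, -1.0]]
ft_force: [-0.3, 1.1, -8.7]
grip_width: 0.013
```

```bash
python3 - <<'E'
from h import *
print(cmd([.511,-.192,.155],pose(13.7)))
E
```

```text
[-1.073e+00 -3.170e-01 -1.000e-03 -0.000e+00 -0.000e+00  2.910e-01]
```

Emit:
{"name": "send_rows", "arguments": {
  "targets": [
    [-0.25,-0.074,0,0,0,0.07,0],
    [-0.48,-0.142,0,0,0,0.13,0],
    [-0.69,-0.204,0,0,0,0.19,0],
    [-0.87,-0.257,0,0,0,0.24,0],
    [-1.0,-0.295,0,0,0,0.27,0]
  ]
}}

```text
time_s: 9.18
position: [0.5111, -0.1878, 0.1549]
tool_rot: [[-0.24, 0.971, -0.0], [0.971, 0.24, 0.0], [0.0, -0.0, -1.0]]
ft_force: [-0.5, 0.5, -8.2]
grip_width: 0.0127
```

Emit:
{"name": "send_rows", "arguments": {
  "targets": [
    [-0.04,-0.01,0.05,0,0,0.01,0],
    [-0.07,-0.02,0.2,0,0,0.02,0],
    [-0.07,-0.02,0.4,0,0,0.02,0],
    [-0.07,-0.02,0.6,0,0,0.02,0],
    [-0.07,-0.02,0.7,0,0,0.02,0]
  ]
}}

```text
time_s: 9.8
position: [0.5107, -0.1906, 0.119]
tool_rot: [[-0.238, 0.971, -0.001], [0.971, 0.238, 0.001], [0.001, -0.001, -1.0]]
ft_force: [0.1, 0.3, -8.2]
grip_width: 0.013
```

```bash
python3 - <<'E'
from h import *
snap('side','side5');snap('top','top5');s=status.observe();print(s['position'],s['ft_force'],s['q'])
print(cmd([.511,-.192,.118],pose(13.7)))
E
```

```text
[ 0.51076999 -0.19071221  0.11929621] [-0.46006329  0.65131115 -8.33108319] [-3.29201483e+01  2.75245875e+01  8.50169045e+01 -3.18045237e-04
  6.75302895e+01 -4.66660750e+01]
[-0.026 -0.002  0.026 -0.006 -0.006  0.006]
```

View pics/side5.png

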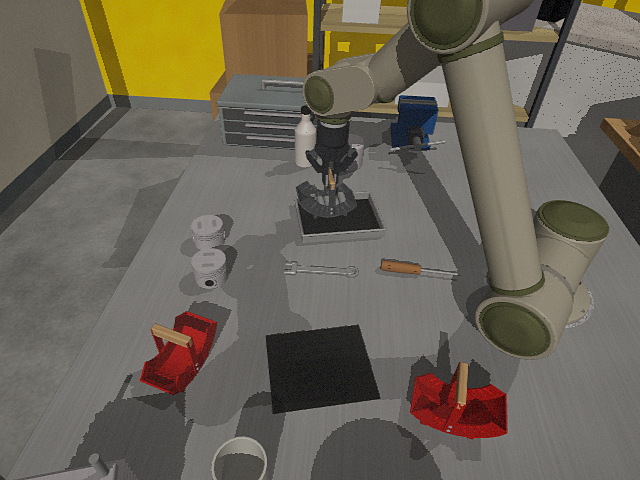

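View pics/top5.png

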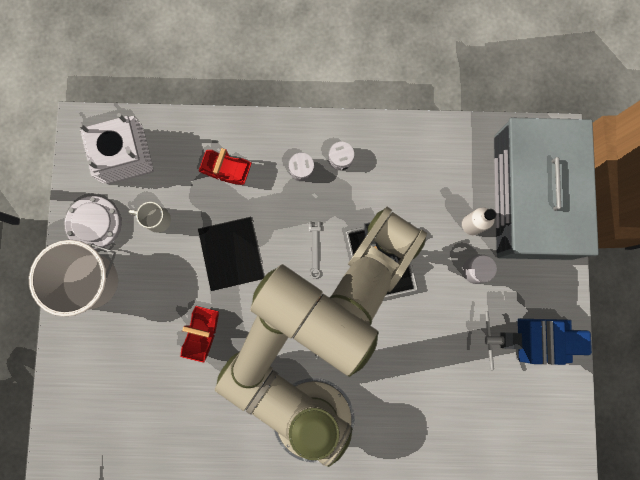

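Emit:
{"name": "send_rows", "arguments": {
  "targets": [
    [-0.02,0,0,-0.03,0,0,0],
    [-0.02,0,0,-0.1,0,0,0],
    [-0.02,0,0,-0.2,0,0,0],
    [-0.02,0,0,-0.32,0,0,0],
    [-0.02,0,0,-0.45,0,0,0]
  ]
}}

```text
time_s: 10.52
position: [0.5112, -0.1919, 0.1201]
tool_rot: [[-0.238, 0.969, 0.062], [0.971, 0.237, 0.015], [-0.0, 0.064, -0.998]]
ft_force: [-0.2, 0.9, -7.7]
grip_width: 0.0128
```

Emit:
{"name": "send_rows", "arguments": {
  "targets": [
    [0,0,0,-0.13,0,0,0],
    [0,0,0,-0.26,0,0,0],
    [0,0,0,-0.39,0,0,0],
    [0,0,0,-0.52,0,0,0],
    [0,0,0,-0.65,0,0,0]
  ]
}}

```text
time_s: 11.15
position: [0.5112, -0.1919, 0.1199]
tool_rot: [[-0.237, 0.96, 0.15], [0.971, 0.235, 0.037], [0.0, 0.154, -0.988]]
ft_force: [-0.7, 0.1, -8.2]
grip_width: 0.0127
```

Emit:
{"name": "send_rows", "arguments": {
  "targets": [
    [0,0,0,-0.13,0,0,0],
    [0,0,0,-0.26,0,0,0],
    [0,0,0,-0.39,0,0,0],
    [0,0,0,-0.52,0,0,0],
    [0,0,0,-0.65,0,0,0]
  ]
}}

```text
time_s: 11.78
position: [0.5112, -0.1919, 0.12]
tool_rot: [[-0.237, 0.942, 0.236], [0.971, 0.23, 0.058], [-0.0, 0.243, -0.97]]
ft_force: [-0.1, 0.6, -8.1]
grip_width: 0.0126
```

```bash
cat >> h.py <<'E'
def tilt(s):
    z=s['tool_rot'][:,2]; return np.degrees(np.arctan2(np.hypot(z[0],z[1]),-z[2]))
def look(tag):
    s=status.observe();print(s['time_s'],'tilt',tilt(s),'F',s['ft_force'].round(1),s['position'].round(4))
    a,_=snap('side','s'+tag);b,_=snap('wrist','w'+tag)
    c=cv2.resize(a[140:260,260:420],(640,480),interpolation=cv2.INTER_CUBIC)
    o=np.hstack([cv2.resize(c,(440,330)),cv2.resize(b,(440,330))]);o=cv2.resize(o,(800,300))
    cv2.imwrite(f'pics/L{tag}.png',o[:,:,::-1])
E
python3 -c "
from h import *
look('6')"
```

```text
11.775 tilt 14.06300095913501 F [-0.1  0.6 -8.1] [ 0.5112 -0.1919  0.12  ]
```

View pics/L6.png

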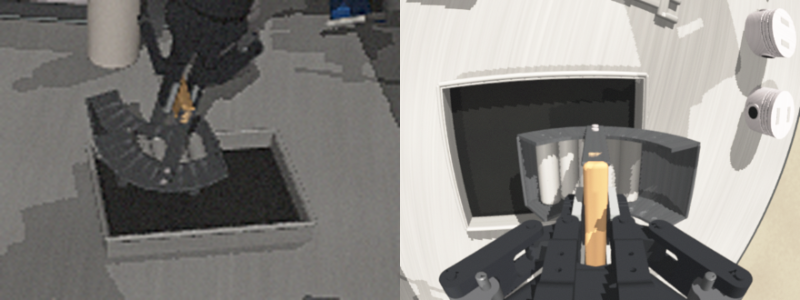

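The cup follows the tool: it is 14° lip-down over the tray, with the pins still inside (two visible near the lip in the wrist view). I'll go on more slowly.

Emit:
{"name": "send_rows", "arguments": {
  "targets": [
    [0,0,0,-0.12,0,0,0],
    [0,0,0,-0.24,0,0,0],
    [0,0,0,-0.35,0,0,0],
    [0,0,0,-0.45,0,0,0],
    [0,0,0,-0.55,0,0,0]
  ]
}}

```text
time_s: 12.5
position: [0.5112, -0.1919, 0.12]
tool_rot: [[-0.237, 0.921, 0.307], [0.971, 0.225, 0.075], [-0.0, 0.316, -0.949]]
ft_force: [-0.3, -0.8, -7.3]
grip_width: 0.0129
```

Emit:
{"name": "send_rows", "arguments": {
  "targets": [
    [0,0,0,-0.09,0,0,0],
    [0,0,0,-0.17,0,0,0],
    [0,0,0,-0.24,0,0,0],
    [0,0,0,-0.3,0,0,0],
    [0,0,0,-0.35,0,0,0]
  ]
}}

```text
time_s: 13.12
position: [0.5112, -0.1919, 0.12]
tool_rot: [[-0.238, 0.905, 0.352], [0.971, 0.221, 0.086], [-0.0, 0.362, -0.932]]
ft_force: [-0.2, 0.3, -7.0]
grip_width: 0.0128
```

Emit:
{"name": "send_rows", "arguments": {
  "targets": [
    [0,0,0,-0.04,0,0,0],
    [0,0,0,-0.08,0,0,0],
    [0,0,0,-0.12,0,0,0],
    [0,0,0,-0.16,0,0,0],
    [0,0,0,-0.2,0,0,0]
  ]
}}

```text
time_s: 13.75
position: [0.5112, -0.1919, 0.12]
tool_rot: [[-0.238, 0.895, 0.377], [0.971, 0.219, 0.092], [-0.0, 0.388, -0.922]]
ft_force: [-0.0, -0.7, -7.6]
grip_width: 0.0126
```

Emit:
{"name": "send_rows", "arguments": {
  "targets": [
    [0,0,0,-0.04,0,0,0],
    [0,0,0,-0.08,0,0,0],
    [0,0,0,-0.12,0,0,0],
    [0,0,0,-0.16,0,0,0],
    [0,0,0,-0.2,0,0,0]
  ]
}}

```text
time_s: 14.38
position: [0.5112, -0.1919, 0.12]
tool_rot: [[-0.238, 0.884, 0.402], [0.971, 0.216, 0.098], [-0.0, 0.413, -0.911]]
ft_force: [-0.4, -0.1, -8.0]
grip_width: 0.013
```

```bash
python3 -c "
from h import *
look('7')"
```

```text
14.375 tilt 24.41997666713656 F [-0.4 -0.1 -8. ] [ 0.5112 -0.1919  0.12  ]
```

View pics/L7.png

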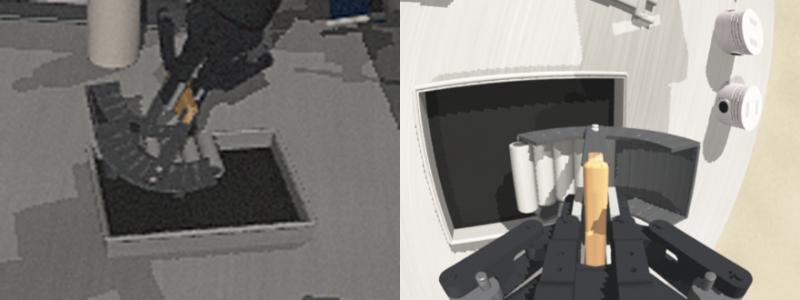

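Emit:
{"name": "send_rows", "arguments": {
  "targets": [
    [0,0,0,-0.03,0,0,0],
    [0,0,0,-0.06,0,0,0],
    [0,0,0,-0.09,0,0,0],
    [0,0,0,-0.12,0,0,0],
    [0,0,0,-0.15,0,0,0]
  ]
}}

```text
time_s: 15.1
position: [0.5112, -0.1919, 0.12]
tool_rot: [[-0.237, 0.876, 0.42], [0.971, 0.214, 0.103], [-0.0, 0.432, -0.902]]
ft_force: [0.2, 0.5, -7.2]
grip_width: 0.0128
```

```bash
python3 -c "
from h import *
look('8')"
```

```text
15.1 tilt 25.61670681224989 F [ 0.2  0.5 -7.2] [ 0.5112 -0.1919  0.12  ]
```

View pics/L8.png

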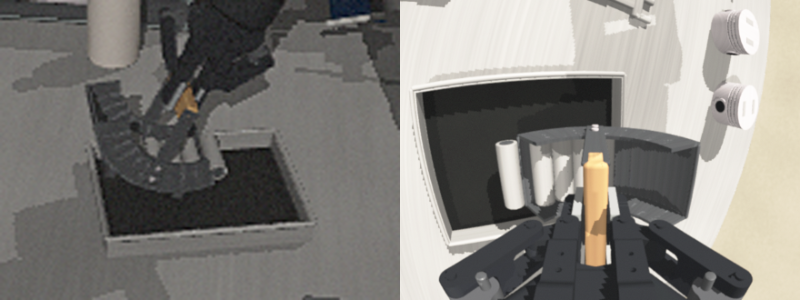

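Pin5 is going over the lip. I'll hold and then step slowly.

Emit:
{"name": "send_rows", "arguments": {
  "targets": [
    [0,0,0,0,0,0,0],
    [0,0,0,0,0,0,0]
  ]
}}

```text
time_s: 15.45
position: [0.5113, -0.1919, 0.12]
tool_rot: [[-0.238, 0.876, 0.42], [0.971, 0.214, 0.103], [-0.0, 0.432, -0.902]]
ft_force: [-0.6, 0.6, -7.8]
grip_width: 0.0126
```

```bash
python3 -c "
from h import *
look('9')"
```

```text
15.45 tilt 25.60290865554565 F [-0.6  0.6 -7.8] [ 0.5113 -0.1919  0.12  ]
```

View pics/L9.png

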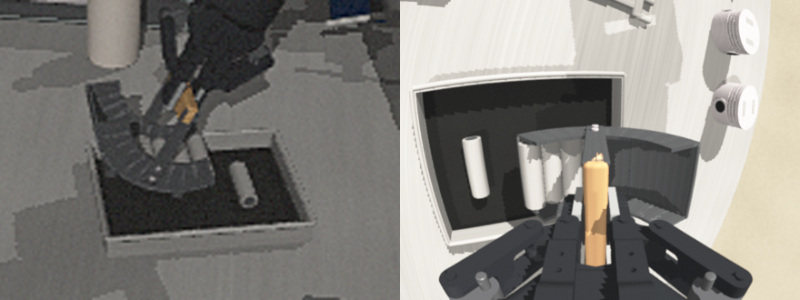

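Emit:
{"name": "send_rows", "arguments": {
  "targets": [
    [0,0,0,-0.03,0,0,0],
    [0,0,0,-0.06,0,0,0],
    [0,0,0,-0.09,0,0,0],
    [0,0,0,-0.12,0,0,0],
    [0,0,0,-0.15,0,0,0]
  ]
}}

```text
time_s: 16.18
position: [0.5112, -0.1919, 0.12]
tool_rot: [[-0.237, 0.867, 0.438], [0.971, 0.212, 0.107], [-0.0, 0.451, -0.892]]
ft_force: [0.4, -0.3, -7.2]
grip_width: 0.0131
```

```bash
python3 -c "
from h import *
look('10')"
```

```text
16.175 tilt 26.81542576406285 F [ 0.4 -0.3 -7.2] [ 0.5112 -0.1919  0.12  ]
```

View pics/L10.png

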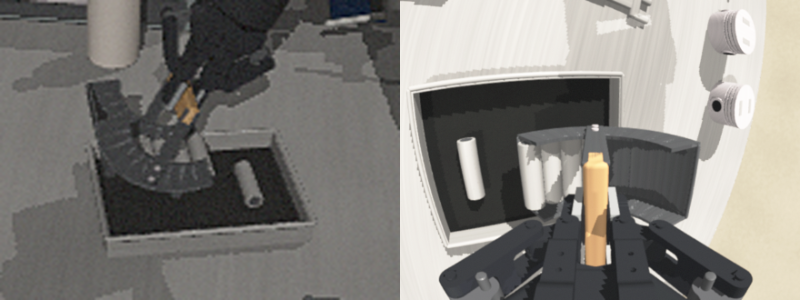

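Emit:
{"name": "send_rows", "arguments": {
  "targets": [
    [0,0,0,-0.03,0,0,0],
    [0,0,0,-0.06,0,0,0],
    [0,0,0,-0.09,0,0,0],
    [0,0,0,-0.12,0,0,0],
    [0,0,0,-0.15,0,0,0]
  ]
}}

```text
time_s: 16.9
position: [0.5112, -0.1919, 0.12]
tool_rot: [[-0.237, 0.858, 0.456], [0.971, 0.21, 0.112], [-0.0, 0.47, -0.883]]
ft_force: [0.2, 0.1, -7.1]
grip_width: 0.0129
```

```bash
python3 -c "
from h import *
look('11')"
```

```text
16.9 tilt 28.014579383210158 F [ 0.2  0.1 -7.1] [ 0.5112 -0.1919  0.12  ]
```

View pics/L11.png

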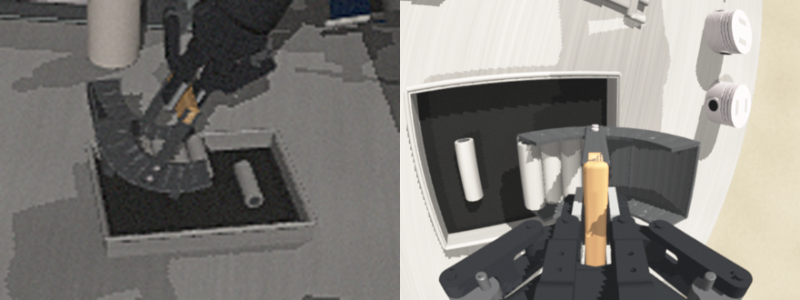

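Emit:
{"name": "send_rows", "arguments": {
  "targets": [
    [0,0,0,-0.03,0,0,0],
    [0,0,0,-0.06,0,0,0],
    [0,0,0,-0.09,0,0,0],
    [0,0,0,-0.12,0,0,0],
    [0,0,0,-0.15,0,0,0]
  ]
}}

```text
time_s: 17.62
position: [0.5112, -0.1919, 0.12]
tool_rot: [[-0.237, 0.848, 0.474], [0.971, 0.207, 0.116], [-0.0, 0.488, -0.873]]
ft_force: [1.1, -0.4, -7.7]
grip_width: 0.013
```

```bash
python3 -c "
from h import *
look('12')"
```

```text
17.625 tilt 29.215464879311742 F [ 1.1 -0.4 -7.7] [ 0.5112 -0.1919  0.12  ]
```

View pics/L12.png

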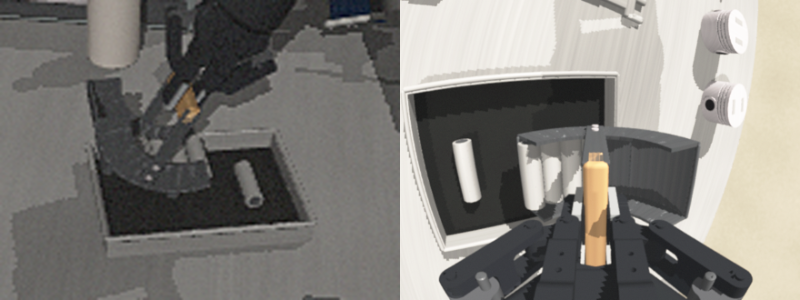

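Emit:
{"name": "send_rows", "arguments": {
  "targets": [
    [0,0,0,-0.03,0,0,0],
    [0,0,0,-0.06,0,0,0],
    [0,0,0,-0.09,0,0,0],
    [0,0,0,-0.12,0,0,0],
    [0,0,0,-0.15,0,0,0]
  ]
}}

```text
time_s: 18.35
position: [0.5112, -0.1919, 0.12]
tool_rot: [[-0.237, 0.838, 0.492], [0.971, 0.205, 0.12], [-0.0, 0.506, -0.862]]
ft_force: [0.2, 0.2, -7.6]
grip_width: 0.0128
```

```bash
python3 -c "
from h import *
look('13')"
```

```text
18.35 tilt 30.41483606333956 F [ 0.2  0.2 -7.6] [ 0.5112 -0.1919  0.12  ]
```

View pics/L13.png

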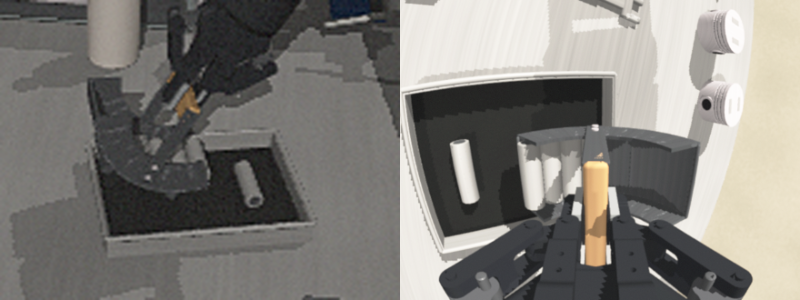

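Emit:
{"name": "send_rows", "arguments": {
  "targets": [
    [0,0,0,-0.03,0,0,0],
    [0,0,0,-0.06,0,0,0],
    [0,0,0,-0.09,0,0,0],
    [0,0,0,-0.12,0,0,0],
    [0,0,0,-0.15,0,0,0]
  ]
}}

```text
time_s: 19.08
position: [0.5112, -0.1919, 0.12]
tool_rot: [[-0.237, 0.827, 0.509], [0.971, 0.202, 0.124], [-0.0, 0.524, -0.852]]
ft_force: [0.5, 0.3, -7.7]
grip_width: 0.0131
```

```bash
python3 -c "
from h import *
look('14')"
```

```text
19.075 tilt 31.61542325228692 F [ 0.5  0.3 -7.7] [ 0.5112 -0.1919  0.12  ]
```

View pics/L14.png

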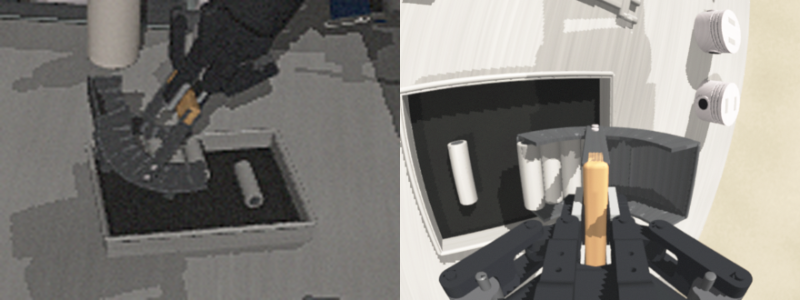

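Emit:
{"name": "send_rows", "arguments": {
  "targets": [
    [0,0,0,-0.025,0,0,0],
    [0,0,0,-0.05,0,0,0],
    [0,0,0,-0.075,0,0,0],
    [0,0,0,-0.1,0,0,0],
    [0,0,0,-0.125,0,0,0]
  ]
}}

```text
time_s: 19.8
position: [0.5112, -0.1919, 0.12]
tool_rot: [[-0.237, 0.818, 0.524], [0.971, 0.2, 0.128], [-0.0, 0.539, -0.842]]
ft_force: [0.5, 0.6, -7.6]
grip_width: 0.0127
```

```bash
python3 -c "
from h import *
look('15')"
```

```text
19.8 tilt 32.61305551082218 F [ 0.5  0.6 -7.6] [ 0.5112 -0.1919  0.12  ]
```

View pics/L15.png

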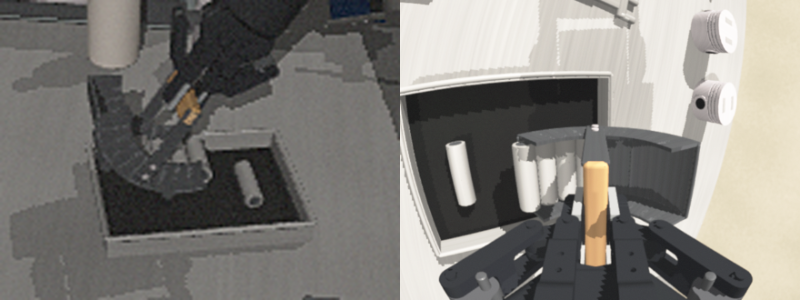

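Pin4 is moving towards the lip. I'll hold for a moment.

Emit:
{"name": "send_rows", "arguments": {
  "targets": [
    [0,0,0,-0.01,0,0,0],
    [0,0,0,-0.02,0,0,0],
    [0,0,0,-0.02,0,0,0],
    [0,0,0,-0.02,0,0,0]
  ]
}}

```text
time_s: 20.4
position: [0.5112, -0.1919, 0.12]
tool_rot: [[-0.237, 0.817, 0.526], [0.971, 0.2, 0.128], [-0.0, 0.541, -0.841]]
ft_force: [-0.9, 0.3, -8.3]
grip_width: 0.0129
```

```bash
python3 -c "
from h import *
look('16')"
```

```text
20.4 tilt 32.76171481630068 F [-0.9  0.3 -8.3] [ 0.5112 -0.1919  0.12  ]
```

View pics/L16.png

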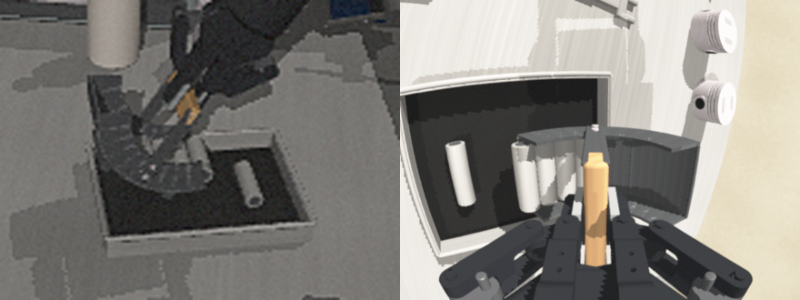

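Emit:
{"name": "send_rows", "arguments": {
  "targets": [
    [0,0,0,-0.02,0,0,0],
    [0,0,0,-0.04,0,0,0],
    [0,0,0,-0.06,0,0,0],
    [0,0,0,-0.08,0,0,0],
    [0,0,0,-0.1,0,0,0]
  ]
}}

```text
time_s: 21.12
position: [0.5112, -0.1919, 0.12]
tool_rot: [[-0.237, 0.809, 0.537], [0.971, 0.198, 0.131], [-0.0, 0.553, -0.833]]
ft_force: [-0.1, -0.8, -7.8]
grip_width: 0.0126
```

```bash
python3 -c "
from h import *
look('17')"
```

```text
21.125 tilt 33.56914262945608 F [-0.1 -0.8 -7.8] [ 0.5112 -0.1919  0.12  ]
```

View pics/L17.png

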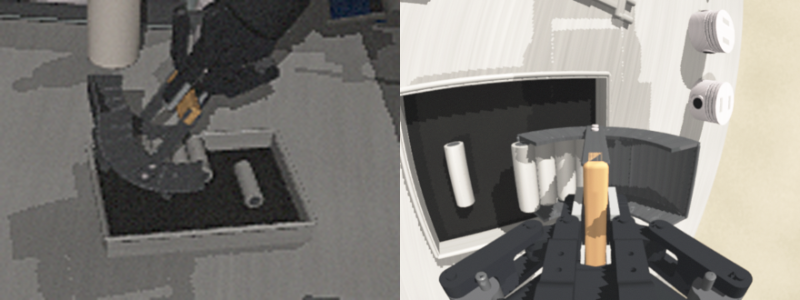

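Emit:
{"name": "send_rows", "arguments": {
  "targets": [
    [0,0,0,-0.02,0,0,0],
    [0,0,0,-0.04,0,0,0],
    [0,0,0,-0.06,0,0,0],
    [0,0,0,-0.08,0,0,0],
    [0,0,0,-0.1,0,0,0]
  ]
}}

```text
time_s: 21.85
position: [0.5113, -0.192, 0.12]
tool_rot: [[-0.237, 0.802, 0.549], [0.971, 0.196, 0.134], [-0.0, 0.565, -0.825]]
ft_force: [-0.2, -0.0, -6.4]
grip_width: 0.0129
```

```bash
python3 -c "
from h import *
look('18')"
```

```text
21.85 tilt 34.380406254736954 F [-0.2 -0.  -6.4] [ 0.5113 -0.192   0.12  ]
```

View pics/L18.png

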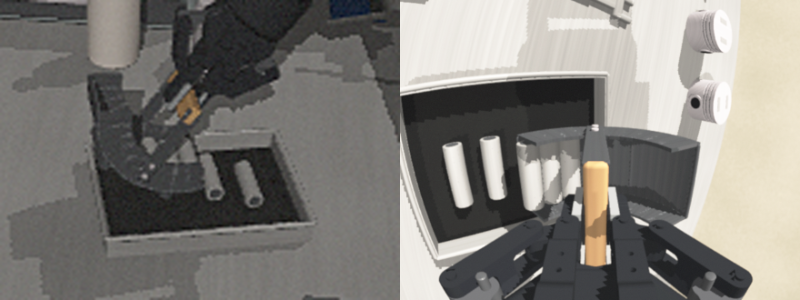

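Two pins are in the tray and three in the cup. Now I'll level it slowly.

Emit:
{"name": "send_rows", "arguments": {
  "targets": [
    [0,0,0,0.03,0,0,0],
    [0,0,0,0.07,0,0,0],
    [0,0,0,0.12,0,0,0],
    [0,0,0,0.17,0,0,0],
    [0,0,0,0.22,0,0,0]
  ]
}}

```text
time_s: 22.58
position: [0.5113, -0.1919, 0.12]
tool_rot: [[-0.238, 0.819, 0.523], [0.971, 0.2, 0.128], [-0.0, 0.538, -0.843]]
ft_force: [0.7, -0.0, -4.4]
grip_width: 0.0132
```

Emit:
{"name": "send_rows", "arguments": {
  "targets": [
    [0,0,0,0.06,0,0,0],
    [0,0,0,0.13,0,0,0],
    [0,0,0,0.2,0,0,0],
    [0,0,0,0.27,0,0,0],
    [0,0,0,0.34,0,0,0]
  ]
}}

```text
time_s: 23.2
position: [0.5112, -0.1919, 0.12]
tool_rot: [[-0.237, 0.843, 0.483], [0.971, 0.206, 0.118], [0.0, 0.498, -0.867]]
ft_force: [0.1, -0.2, -5.3]
grip_width: 0.0129
```

Emit:
{"name": "send_rows", "arguments": {
  "targets": [
    [0,0,0,0.08,0,0,0],
    [0,0,0,0.16,0,0,0],
    [0,0,0,0.24,0,0,0],
    [0,0,0,0.32,0,0,0],
    [0,0,0,0.4,0,0,0]
  ]
}}

```text
time_s: 23.82
position: [0.5112, -0.1919, 0.12]
tool_rot: [[-0.237, 0.868, 0.435], [0.971, 0.212, 0.107], [0.0, 0.448, -0.894]]
ft_force: [1.1, 0.5, -5.6]
grip_width: 0.0129
```

Emit:
{"name": "send_rows", "arguments": {
  "targets": [
    [0,0,0,0.08,0,0,0],
    [0,0,0,0.16,0,0,0],
    [0,0,0,0.24,0,0,0],
    [0,0,0,0.32,0,0,0],
    [0,0,0,0.4,0,0,0]
  ]
}}

```text
time_s: 24.45
position: [0.5112, -0.1919, 0.12]
tool_rot: [[-0.237, 0.891, 0.386], [0.971, 0.218, 0.094], [0.0, 0.398, -0.917]]
ft_force: [0.3, -0.1, -5.4]
grip_width: 0.0128
```

Emit:
{"name": "send_rows", "arguments": {
  "targets": [
    [0,0,0,0.09,0,0,0],
    [0,0,0,0.18,0,0,0],
    [0,0,0,0.27,0,0,0],
    [0,0,0,0.36,0,0,0],
    [0,0,0,0.45,0,0,0]
  ]
}}

```text
time_s: 25.08
position: [0.5112, -0.1919, 0.12]
tool_rot: [[-0.237, 0.914, 0.33], [0.971, 0.223, 0.081], [0.0, 0.339, -0.941]]
ft_force: [0.3, -0.4, -5.7]
grip_width: 0.0123
```

Emit:
{"name": "send_rows", "arguments": {
  "targets": [
    [0,0,0,0.1,0,0,0],
    [0,0,0,0.2,0,0,0],
    [0,0,0,0.3,0,0,0],
    [0,0,0,0.4,0,0,0],
    [0,0,0,0.5,0,0,0]
  ]
}}

```text
time_s: 25.7
position: [0.5112, -0.1919, 0.12]
tool_rot: [[-0.237, 0.935, 0.265], [0.971, 0.228, 0.065], [0.0, 0.273, -0.962]]
ft_force: [-0.1, -0.8, -6.0]
grip_width: 0.013
```

Emit:
{"name": "send_rows", "arguments": {
  "targets": [
    [0,0,0,0.1,0,0,0],
    [0,0,0,0.2,0,0,0],
    [0,0,0,0.3,0,0,0],
    [0,0,0,0.4,0,0,0],
    [0,0,0,0.5,0,0,0]
  ]
}}

```text
time_s: 26.32
position: [0.5112, -0.1919, 0.12]
tool_rot: [[-0.238, 0.951, 0.199], [0.971, 0.232, 0.049], [0.0, 0.205, -0.979]]
ft_force: [-0.3, -0.5, -4.9]
grip_width: 0.0131
```

Emit:
{"name": "send_rows", "arguments": {
  "targets": [
    [0,0,0,0.1,0,0,0],
    [0,0,0,0.2,0,0,0],
    [0,0,0,0.3,0,0,0],
    [0,0,0,0.4,0,0,0],
    [0,0,0,0.5,0,0,0]
  ]
}}

```text
time_s: 26.95
position: [0.5112, -0.1919, 0.12]
tool_rot: [[-0.237, 0.962, 0.132], [0.971, 0.235, 0.032], [0.0, 0.136, -0.991]]
ft_force: [0.1, 0.2, -4.9]
grip_width: 0.0132
```

Emit:
{"name": "send_rows", "arguments": {
  "targets": [
    [0,0,0,0.1,0,0,0],
    [0,0,0,0.2,0,0,0],
    [0,0,0,0.29,0,0,0],
    [0,0,0,0.37,0,0,0],
    [0,0,0,0.44,0,0,0]
  ]
}}

```text
time_s: 27.58
position: [0.5112, -0.1919, 0.12]
tool_rot: [[-0.237, 0.969, 0.073], [0.971, 0.237, 0.018], [-0.0, 0.075, -0.997]]
ft_force: [0.1, -0.3, -5.1]
grip_width: 0.0131
```

```bash
python3 -c "
from h import *
print(cmd([.511,-.192,.12],pose(13.7)))
look('19')"
```

```text
[-0.001 -0.005 -0.001  0.541 -0.     0.005]
27.575 tilt 4.324611947951317 F [ 0.1 -0.3 -5.1] [ 0.5112 -0.1919  0.12  ]
```

View pics/L19.png

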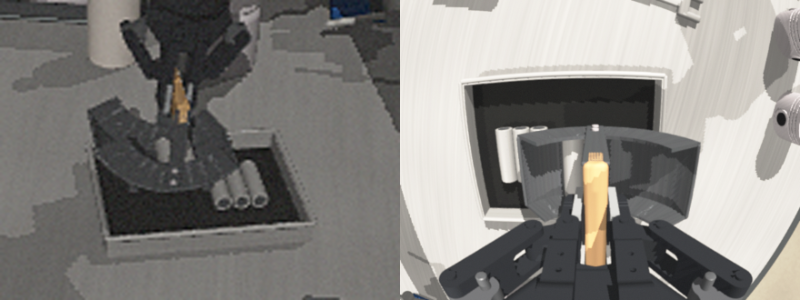

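Three pins are now in the tray, because the third rolled out as the reversal began; three is the most allowed. Two remain in the cup. I'll finish levelling, lift and carry it back.

Emit:
{"name": "send_rows", "arguments": {
  "targets": [
    [0,0,0,0.1,0,0,0],
    [0,0,0,0.21,0,0,0],
    [0,0,0,0.33,0,0,0],
    [0,0,0,0.45,0,0,0],
    [0,0,0,0.54,0,0,0]
  ]
}}

```text
time_s: 28.3
position: [0.5113, -0.1919, 0.12]
tool_rot: [[-0.238, 0.971, -0.0], [0.971, 0.238, -0.0], [-0.0, -0.0, -1.0]]
ft_force: [-0.5, 0.1, -5.4]
grip_width: 0.013
```

Emit:
{"name": "send_rows", "arguments": {
  "targets": [
    [0,0,-0.05,0,0,0,0],
    [0,0,-0.2,0,0,0,0],
    [0,0,-0.4,0,0,0,0],
    [0,0,-0.6,0,0,0,0],
    [0,0,-0.7,0,0,0,0]
  ]
}}

```text
time_s: 28.92
position: [0.5114, -0.1921, 0.156]
tool_rot: [[-0.237, 0.971, 0.002], [0.971, 0.237, -0.001], [-0.001, 0.002, -1.0]]
ft_force: [0.2, -0.4, -6.7]
grip_width: 0.0128
```

```bash
python3 -c "
from h import *
print(cmd([.497,.275,.155],pose(24)))
look('20')"
```

```text
[ 9.142e+00  1.939e+00  1.400e-02  1.100e-02  8.000e-03 -1.283e+00]
28.925 tilt 0.11097261293560648 F [ 0.2 -0.4 -6.7] [ 0.5114 -0.1921  0.156 ]
```

View pics/L20.png

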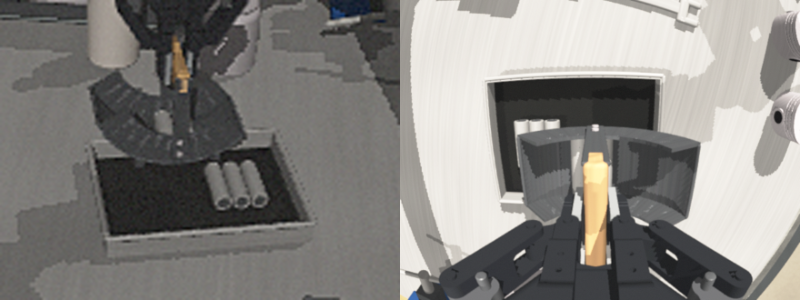

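Emit:
{"name": "send_rows", "arguments": {
  "targets": [
    [0.05,0.01,0,0,0,-0.01,0],
    [0.2,0.042,0,0,0,-0.03,0],
    [0.42,0.09,0,0,0,-0.06,0],
    [0.7,0.148,0,0,0,-0.1,0],
    [1.05,0.222,0,0,0,-0.15,0]
  ]
}}

```text
time_s: 29.65
position: [0.5094, -0.137, 0.155]
tool_rot: [[-0.258, 0.966, 0.001], [0.966, 0.258, 0.0], [0.0, 0.001, -1.0]]
ft_force: [0.7, 0.4, -5.0]
grip_width: 0.0129
```

Emit:
{"name": "send_rows", "arguments": {
  "targets": [
    [0.36,0.07,0,0,0,-0.05,0],
    [0.72,0.14,0,0,0,-0.1,0],
    [1.08,0.21,0,0,0,-0.15,0],
    [1.44,0.28,0,0,0,-0.2,0],
    [1.8,0.35,0,0,0,-0.25,0]
  ]
}}

```text
time_s: 30.28
position: [0.5031, -0.0456, 0.155]
tool_rot: [[-0.292, 0.956, 0.001], [0.956, 0.292, 0.0], [-0.0, 0.001, -1.0]]
ft_force: [0.1, -1.0, -5.7]
grip_width: 0.0134
```

```bash
python3 -c "
from h import *
print(cmd([.497,.275,.155],pose(24)))"
```

```text
[ 6.168e+00  1.754e+00  1.000e-03  6.000e-03  1.000e-03 -8.790e-01]
```

Emit:
{"name": "send_rows", "arguments": {
  "targets": [
    [0.36,0.1,0,0,0,-0.05,0],
    [0.72,0.2,0,0,0,-0.1,0],
    [1.08,0.3,0,0,0,-0.15,0],
    [1.44,0.4,0,0,0,-0.2,0],
    [1.8,0.5,0,0,0,-0.25,0]
  ]
}}

```text
time_s: 30.9
position: [0.5009, 0.0478, 0.155]
tool_rot: [[-0.325, 0.946, 0.001], [0.946, 0.325, 0.0], [-0.0, 0.001, -1.0]]
ft_force: [-0.4, 0.1, -4.7]
grip_width: 0.0129
```

Emit:
{"name": "send_rows", "arguments": {
  "targets": [
    [0.36,0.09,0,0,0,-0.05,0],
    [0.72,0.18,0,0,0,-0.1,0],
    [1.08,0.27,0,0,0,-0.15,0],
    [1.44,0.36,0,0,0,-0.2,0],
    [1.8,0.45,0,0,0,-0.25,0]
  ]
}}

```text
time_s: 31.52
position: [0.4929, 0.1402, 0.155]
tool_rot: [[-0.358, 0.934, 0.001], [0.934, 0.358, 0.0], [-0.0, 0.001, -1.0]]
ft_force: [0.4, -0.1, -5.8]
grip_width: 0.0126
```

```bash
python3 -c "
from h import *
print(cmd([.497,.275,.155],pose(24)))"
```

```text
[ 2.487e+00  1.041e+00  0.000e+00  5.000e-03  1.000e-03 -3.800e-01]
```

Emit:
{"name": "send_rows", "arguments": {
  "targets": [
    [0.33,0.138,0,0,0,-0.05,0],
    [0.66,0.276,0,0,0,-0.1,0],
    [0.98,0.41,0,0,0,-0.15,0],
    [1.28,0.536,0,0,0,-0.2,0],
    [1.56,0.653,0,0,0,-0.25,0]
  ]
}}

```text
time_s: 32.15
position: [0.4956, 0.2246, 0.155]
tool_rot: [[-0.39, 0.921, 0.001], [0.921, 0.39, 0.0], [-0.0, 0.001, -1.0]]
ft_force: [0.9, 0.2, -5.1]
grip_width: 0.0129
```

```bash
python3 -c "
from h import *
print(cmd([.497,.275,.155],pose(24)))"
```

```text
[ 0.918  0.419 -0.     0.004  0.001 -0.129]
```

Emit:
{"name": "send_rows", "arguments": {
  "targets": [
    [0.25,0.114,0,0,0,-0.04,0],
    [0.48,0.22,0,0,0,-0.07,0],
    [0.67,0.306,0,0,0,-0.1,0],
    [0.82,0.374,0,0,0,-0.12,0],
    [0.918,0.419,0,0.004,0,-0.129,0]
  ]
}}

```text
time_s: 32.78
position: [0.497, 0.2743, 0.155]
tool_rot: [[-0.406, 0.914, 0.0], [0.914, 0.406, -0.0], [-0.0, -0.0, -1.0]]
ft_force: [-0.4, -0.1, -5.6]
grip_width: 0.0129
```

```bash
python3 -c "
from h import *
print(cmd([.497,.275,.0875],pose(24)))
snap('side','s21')
im,d=snap('wrist','w21')"
```

```text
[ 1.20e-02  5.00e-03  1.35e+00 -0.00e+00  1.00e-03 -2.00e-03]
```

View pics/s21.png

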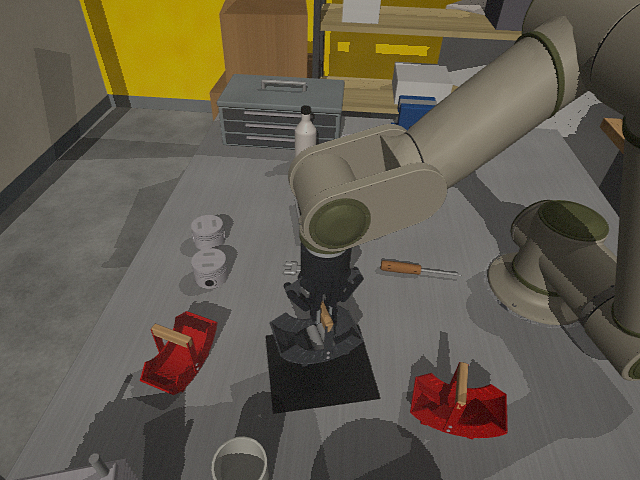

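View pics/w21.png

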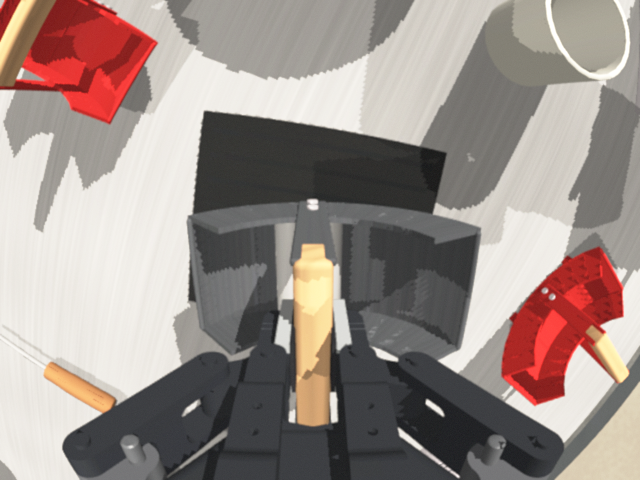

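Emit:
{"name": "send_rows", "arguments": {
  "targets": [
    [0,0,0.1,0,0,0,0],
    [0,0,0.3,0,0,0,0],
    [0,0,0.55,0,0,0,0],
    [0,0,0.8,0,0,0,0],
    [0,0,1.0,0,0,0,0]
  ]
}}

```text
time_s: 33.5
position: [0.4968, 0.2738, 0.1039]
tool_rot: [[-0.406, 0.914, -0.001], [0.914, 0.406, -0.0], [0.0, -0.001, -1.0]]
ft_force: [-1.1, 0.3, -5.8]
grip_width: 0.0126
```

Emit:
{"name": "send_rows", "arguments": {
  "targets": [
    [0,0,0.13,0,0,0,0],
    [0,0,0.22,0,0,0,0],
    [0,0,0.28,0,0,0,0],
    [0,0,0.32,0,0,0,0],
    [0,0,0.34,0,0,0,0]
  ]
}}

```text
time_s: 34.12
position: [0.4971, 0.274, 0.0881]
tool_rot: [[-0.406, 0.914, 0.001], [0.914, 0.406, 0.0], [-0.0, 0.0, -1.0]]
ft_force: [-0.7, -0.4, -4.4]
grip_width: 0.0128
```

Emit:
{"name": "send_rows", "arguments": {
  "targets": [
    [0,0,0.01,0,0,0,0],
    [0,0,0.02,0,0,0,0],
    [0,0,0.03,0,0,0,0],
    [0,0,0.04,0,0,0,0]
  ]
}}

```text
time_s: 34.62
position: [0.497, 0.2739, 0.086]
tool_rot: [[-0.406, 0.914, 0.0], [0.914, 0.406, -0.0], [-0.0, 0.0, -1.0]]
ft_force: [-0.1, -0.1, -5.4]
grip_width: 0.0128
```

Emit:
{"name": "send_rows", "arguments": {
  "targets": [
    [0,0,0.008,0,0,0,0],
    [0,0,0.016,0,0,0,0],
    [0,0,0.024,0,0,0,0],
    [0,0,0.024,0,0,0,0]
  ]
}}

```text
time_s: 35.12
position: [0.497, 0.274, 0.0855]
tool_rot: [[-0.406, 0.914, 0.001], [0.914, 0.406, -0.0], [-0.0, 0.001, -1.0]]
ft_force: [-4.0, -1.1, 5.1]
grip_width: 0.0131
```

The cup is standing, with its weight on the mat. I'll open gently.

Emit:
{"name": "send_rows", "arguments": {
  "targets": [
    [0,0,0,0,0,0,16],
    [0,0,0,0,0,0,22],
    [0,0,0,0,0,0,32],
    [0,0,0,0,0,0,45],
    [0,0,0,0,0,0,60]
  ]
}}

```text
time_s: 35.75
position: [0.4971, 0.274, 0.0848]
tool_rot: [[-0.406, 0.914, 0.0], [0.914, 0.406, -0.0], [-0.0, 0.0, -1.0]]
ft_force: [-0.8, 0.7, -0.3]
grip_width: 0.0595
```

Emit:
{"name": "send_rows", "arguments": {
  "targets": [
    [0,0,0,0,0,0,75],
    [0,0,-0.1,0,0,0,80],
    [0,0,-0.4,0,0,0,80],
    [0,0,-0.9,0,0,0,80],
    [0,0,-1.5,0,0,0,80]
  ]
}}

```text
time_s: 36.38
position: [0.497, 0.2739, 0.1615]
tool_rot: [[-0.406, 0.914, 0.0], [0.914, 0.406, 0.0], [-0.0, 0.0, -1.0]]
ft_force: [-0.6, -1.2, 0.6]
grip_width: 0.0803
```

Emit:
{"name": "send_rows", "arguments": {
  "targets": [
    [0,0,-0.6,0,0,0,80],
    [0,0,-1.2,0,0,0,80],
    [0,0,-1.7,0,0,0,80],
    [0,0,-2.0,0,0,0,80],
    [0,0,-2.1,0,0,0,80]
  ]
}}

```text
time_s: 37.0
position: [0.4971, 0.274, 0.2667]
tool_rot: [[-0.406, 0.914, 0.003], [0.914, 0.406, 0.001], [-0.0, 0.003, -1.0]]
ft_force: [-0.2, -0.1, 0.3]
grip_width: 0.0801
```

```bash
python3 -c "
from h import *
snap('side','s22')
im,d=snap('wrist','w22')"
```

```text
(no output)
```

View pics/s22.png

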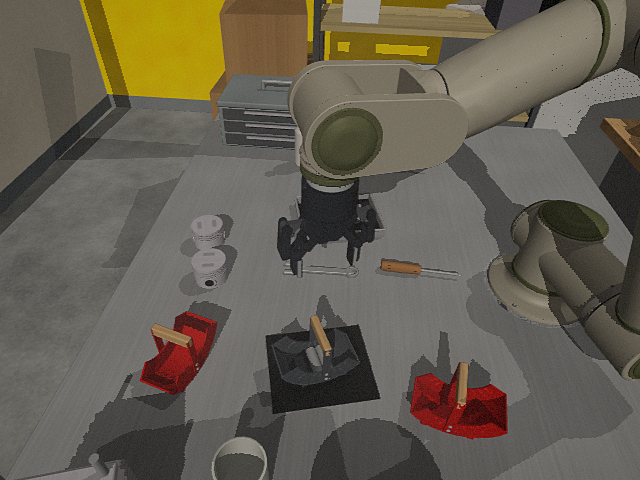

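View pics/w22.png

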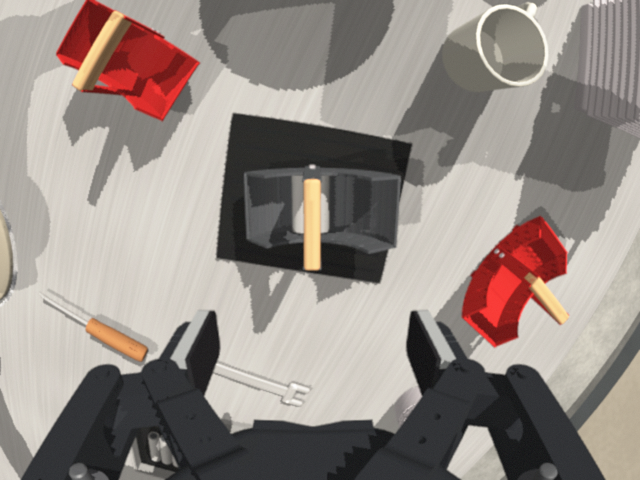

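The cup stands upright on the mat at side (315,355), with two pins under its bar and the gripper clear. One last check of the tray.

```bash
python3 -c "
from h import *
im,d=snap('top','top22')
cv2.imwrite('pics/top22z.png',cv2.resize(im[190:310,180:440],None,fx=3,fy=3,interpolation=cv2.INTER_CUBIC)[:,:,::-1])"
```

```text
(no output)
```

View pics/top22z.png

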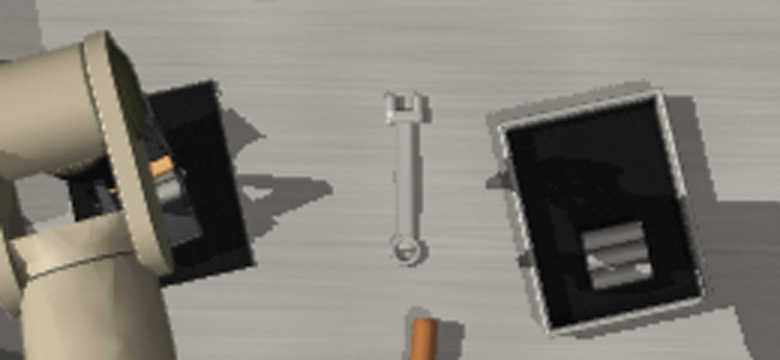

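The tray holds exactly three pins, side by side, and nothing else has moved. I'm handing in.

```bash
python3 -c "
from rig import env
print(env.close_job())"
```

```text
the job is handed in; nothing more can be done
None
```

The cup poured three pins into the tray, the most allowed, and stands upright on its mat with the other two. I handed the job in at about 37 s of the 64 s limit.

- **Pour:** I lifted the cup by its bar, held it low over the tray and tipped it slowly. The first pin went over the lip at about 25.6° and the second at about 34°.
- **Third pin:** I had meant to stop at two, but the third rolled out just as I began levelling the cup.
- **Return:** I levelled the cup slowly and carried it back. I set it down near the middle of the mat, about 20 mm from and 9° turned from where it started. Then I let go and backed the gripper off.
- **Final checks:** The last top picture shows exactly three pins side by side in the tray. The side view shows the cup upright on the mat with pins under its bar, and the gripper clear. The lifted weight fell from about 8.1 N to about 5.4 N, which fits three pins out and two left. I saw no other object moved. No check failed.

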